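# Unclip the small rolling pin

## Robot

A 6-joint arm with a two-finger parallel gripper is mounted at the origin on the work surface; the furniture and walls round the work are solid. World frame = base frame: x ahead of the robot, y to its left, z up, the work surface at z = 0. Lengths are in m, angles in degrees, forces in N, time in s.
With the tool pointing down it reaches from about 0.325 to 0.9 m from the base axis. Payload 6.1 kg.
Tool frame: the origin (TCP) lies at the very end of the fingers, on their centre line; the grasp point (between the pads) lies 19 mm behind it (env.pinch_z is the distance from the TCP to the grasp point, in m); z points along the fingers, y is the direction in which the jaws open and shut (so a half turn about z gives the same grasp; the last joint's range is limited). The gripper opens to 85 mm and grips with 20 to 120 N. Pads are 22 mm wide; open, the fingers measure 114 mm over their backs; the gripper's body (76 mm by 85 mm) begins 54 mm behind the grasp point. The pads swing forward as they close: fully open they stand 13 mm farther back than shut.
Start: joints at [68.864, 12.628, 87.462, -0, 79.91, -7.225], TCP at [0.15, 0.607, 0.231] pointing down, gripper open.
Joint ranges: [-170.65, 170.65], [-52.31, 119.04], [5.05, 147.46], [-71.25, 251.25], [11.57, 151.72], [-153.62, 153.62]. Speed limits (degrees/s): [147.25, 147.25, 172.46, 180, 180, 180].

## Interface

Orientations are given as [roll, pitch, yaw] about the fixed x, y, z axes, in that order (R = Rz(yaw) Ry(pitch) Rx(roll)).
In Python, from workcell import env, cams, job gives the robot as it stands. The module is installed in compiled form; this text tells all that it offers.
- The arm moves only by the tool carry_out, never from a script. Its argument "motion" is one flat list of numbers, 7 for each row, row after row: the shift along the tool's x, y, z in mm, then the turn, a rotation vector about the tool's x, y, z in degrees, then the finger opening in mm, from 0 to 85.4. In form: [x, y, z, ax, ay, az, gripper, x, y, z, ax, ay, az, gripper, ...]. A call has 1 to 20 rows; each row is the pose to reach, as a shift and turn from the pose measured when the call began, along the tool's axes at that moment; what a row does not reach only later rows make up. A row lasts 1/12 s, in which the tool goes at most 41.7 mm and 7.16 degrees, less where a joint would pass 70% of its speed; a pose out of reach is approached as far as the arm can. A call with a gripper value outside its range is refused whole. The fingers move at their own pace and stop on an object; "newtons" is the grip in N (left out, the last holds). Time passes only in rows, so rows that repeat a pose let the fingers close. It gives the time, the measured TCP pose, the force and the opening at its end, in the units of the state.
- env.read_state(): the state, without advancing time (a new reading comes with each control period).
- cams.camera(name): name is "scene" or "top" or "wrist"; returns a dict with "image" (420x560x3 uint8, red, green, blue), "K" (3x3 intrinsics, pixels), "k1" (the pictures are not rectified: a ray, as slopes to the right and down, at radius r is drawn at 1 + k1 r^2 times it, then the intrinsics apply), "R" (3x3) and "t" (3): a world point X has camera coordinates R X + t. Camera axes: x right, y down, z forward; pixel columns grow to the right and rows downward; lengths in m; the calibration is good to about 2 mm. A picture is of the moment at which its call begins. There is no depth.
- job.sign_off(): hands the job in, once; it reports no verdict.
The state is a dict: "t": time; "joint_pos": joint angles; "joint_velocities": joint speeds; "tau": joint torques, N m; "position": TCP position; "eef_rot": TCP orientation; "force": force on the tool from outside, world axes, zero at the start; "moment": the same for the moment, N m; "finger_gap": finger opening in m.
Only numpy, scipy, OpenCV 4.12 (cv2) and the standard library are available. Lean on these libraries where they do the work, as an engineer would, in place of code of your own. Each camera call takes 0.05 s, during which the arm holds its last target. There are 200 camera calls.

## Task

Two clay rollers are held in spring clips on the grey rack. Pull the one with the narrow turned handles straight up out of its clips and lower it into the wooden tray, lying flat inside; set it down there rather than drop it. Leave the plain straight roller in its clips.

Things in the scene. Friction and masses are not known exactly. Their poses are not given: they have to be found in the camera images.
- pin_center (a point): centre of the wooden rolling pin to take out: barrel 22 mm thick and 120 mm long, a narrow handle (10 mm, 16 mm knob) at each end, 170 mm over all, 80 g; y axis along the pin. It starts level, centre 52 mm above the table, in two spring clips 46 mm either side of its centre, with 80 mm free between them. Pulled up, it resists with roughly 12 N, gives way after 5 mm and is clear after about 15 mm
- dowel_roller_center (a point): centre of the plain straight wooden roller that must stay clipped: cylinder 22 mm thick and 170 mm long without handles, same wood; y axis along it. It lies parallel to the pin, 90 mm to one side of it, in the same kind of clips at the same height
- rack: grey-painted wooden rack fixed on the table, origin at the centre of its underside: base board 150 mm along x, 200 mm along y, 12 mm thick; an end board 55 mm high at each y end. Rollers lie along y at x = -45 and +45 mm, y = 0. The C-shaped steel clips open upward, are 10 mm wide and reach 15 mm above and 15 mm to either side of a roller's axis
- tray_in (a point): centre of the inner floor of the shallow wooden tray fixed on the table, floor 6 mm above the table; inside 118 mm along x and 208 mm along y, wall tops 20 mm above the table. The pin fits with its length roughly along the tray's y axis, either way round; its centre then lies 11 mm above this point

How it is judged (in metres and radians):
On the way, in this order (a step that is already met when the one before it is completed fails the run):
1. the pin is pulled up clear of its clips (height (world z) of pin_center above 0.085 m), for 0.1 s.
2. the pin, still held by the gripper, is lowered into the tray (centre less than 45 mm above the tray floor) (z of pin_center in the frame of tray_in below 0.045 m and x of pin_center in the frame of tray_in between -0.055 and 0.055 m and y of pin_center in the frame of tray_in between -0.04 and 0.04 m and contact force between the fingers and pin above 0.5 N), for 0.05 s.
At the end, for the whole second after the job is handed in: The pin with handles lies flat on the floor of the tray, wholly inside its walls (centre less than 16 mm above the floor, level within 4 degrees), released and no longer moving faster than a slow roll (80 mm/s); the plain roller is still in its clips, within 10 mm of where it was (z of pin_center in the frame of tray_in below 0.016 m and x of pin_center in the frame of tray_in between -0.055 and 0.055 m and y of pin_center in the frame of tray_in between -0.04 and 0.04 m and angle between pin_center's own y axis and vertical between 1.5 and 1.64 rad and linear speed of pin below 0.08 m/s and distance of dowel_roller_center from where it was at the start of the episode below 0.01 m); the robot touches nothing.
It fails at once if the plain roller is moved more than 10 mm (distance of dowel_roller_center from where it was at the start of the episode above 0.01 m).
It also fails if it takes over 42 s, if anything falls off the work surface, if the arm or the gripper's body presses on something with over 40 N, if the wrist force passes 120 N, or if a joint passes its speed limit or range.

## Working session

There is one attempt and no reset: what is moved stays moved. The work goes in short steps, Python scripts to look and compute and a tool call to move; the robot and the scene stay as the last step left them, time stands still between calls to the robot, and variables do not carry over. Pictures are saved under pics/ and viewed, about 8 in all and at most 12, crops included, and the job is handed in when it is done.

Besides the shell and the picture viewer there is one more tool, called after "Emit:" as a command line: name --argument value ..., lists and objects as JSON in quotes. carry_out: Moves the arm, as the interface text tells. Its arguments: {"type":"object","properties":{"motion":{"type":"array","items":{"type":"number"}},"newtons":{"type":"number"}},"required":["motion"]}

```bash
mkdir -p pics
cat > h.py <<'E'
import numpy as np, cv2
from workcell import env,cams,job
def ray(c,u,v):
    K=np.array(c["K"]);k=c["k1"]
    d=np.array([(u-K[0,2])/K[0,0],(v-K[1,2])/K[1,1]]);p=d.copy()
    for _ in range(20): p=d/(1+k*(p@p))
    R=np.array(c["R"]);t=np.array(c["t"]).ravel()
    return -R.T@t, R.T@np.array([p[0],p[1],1])
def onz(c,u,v,z):
    o,d=ray(c,u,v); return o+d*(z-o[2])/d[2]
def snap(n,f):
    c=cams.camera(n); cv2.imwrite("pics/"+f,c["image"][:,:,::-1]); 
    np.save("pics/"+f+".npy",c,allow_pickle=True); return c
def load(f): return np.load("pics/"+f+".npy",allow_pickle=True).item()
E
python3 - <<'E'
from h import *
print(env.read_state())
a=snap("top","top1.png");b=snap("scene","scene1.png")
for c in(a,b): print(np.round(ray(c,280,210),3))
E
```

```text
{'t': 0.0, 'joint_pos': array([ 6.88629964e+01,  1.26752178e+01,  8.75252186e+01, -8.54745032e-04,
        7.99076748e+01, -7.22577294e+00]), 'joint_velocities': array([-0.00825427, -0.01088185,  0.07997768, -0.06198464,  0.07563471,
       -0.08120237]), 'tau': array([-8.36669024e-04, -4.96887481e+01, -3.89401746e+01, -2.68875438e-04,
        1.09274758e-02, -5.12007375e-06]), 'position': array([0.15006541, 0.6061139 , 0.23020452]), 'eef_rot': array([-1.79892642e+02, -1.27636079e-02,  1.66088908e+02]), 'force': array([-0.6527717 ,  0.72938395, -0.03508764]), 'moment': array([ 0.00372706,  0.01429111, -0.02287285]), 'finger_gap': 0.0854269917131671}
[[ 0.359  0.041  0.958]
 [ 0.192  0.023 -0.981]]
[[ 0.123 -0.406  0.683]
 [ 0.482  0.53  -0.698]]
```

View pics/top1.png

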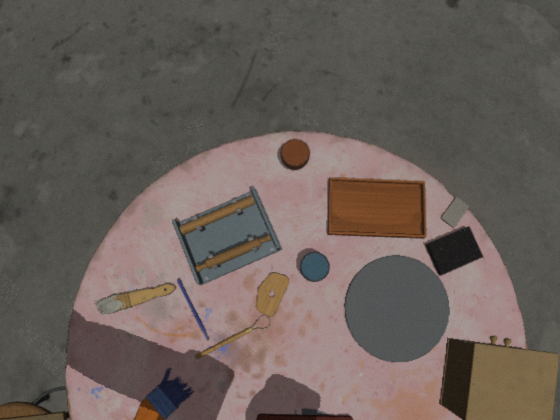

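View pics/scene1.png

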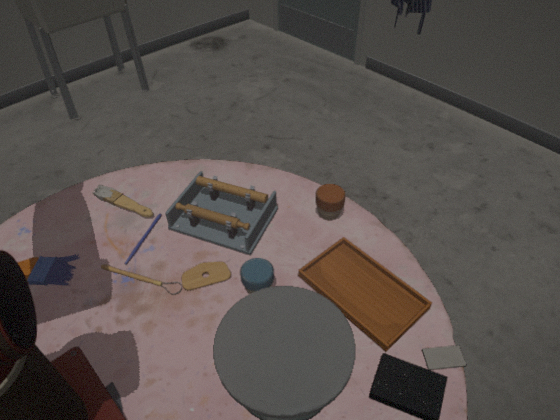

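The top view has the rack around (226,236) and the tray around (377,208). The scene view has the rack at (222,210). The rollers are too small to tell apart, so I'll enlarge them.

Run:
```python
from h import *
a=load("top1.png")["image"][180:290,165:290];b=load("scene1.png")["image"][165:255,160:285]
f=lambda i:cv2.convertScaleAbs(cv2.resize(i,(600,int(600*i.shape[0]/i.shape[1])),interpolation=cv2.INTER_CUBIC)[:,:,::-1],alpha=1.6)
A=f(a);B=f(b);h=min(A.shape[0],B.shape[0])
cv2.imwrite("pics/crop1.png",cv2.resize(np.vstack([A,B]),(360,int(360*(A.shape[0]+B.shape[0])/600)) ) if 0 else cv2.resize(np.hstack([A[:h],B[:h]]),(800,int(800*h/1200))))
c=load("top1.png")
print("tray corners z.02")
for p in[(328,178),(424,181),(426,237),(328,234)]: print(p,onz(c,*p,.02).round(3))
print("rollers z.052")
for p in[(180,230),(254,200),(195,268),(270,239)]: print(p,onz(c,*p,.052).round(3))
print("rack end tops .055")
for p in[(175,220),(194,284),(253,188),(280,249)]: print(p,onz(c,*p,.055).round(3))
```

```text
tray corners z.02
(328, 178) [ 0.619 -0.044  0.02 ]
(424, 181) [ 0.617 -0.264  0.02 ]
(426, 237) [ 0.488 -0.263  0.02 ]
(328, 234) [ 0.491 -0.045  0.02 ]
rollers z.052
(180, 230) [0.488 0.277 0.052]
(254, 200) [0.557 0.119 0.052]
(195, 268) [0.407 0.239 0.052]
(270, 239) [0.473 0.082 0.052]
rack end tops .055
(175, 220) [0.509 0.288 0.055]
(194, 284) [0.374 0.239 0.055]
(253, 188) [0.583 0.122 0.055]
(280, 249) [0.452 0.06  0.055]
```

View pics/crop1.png

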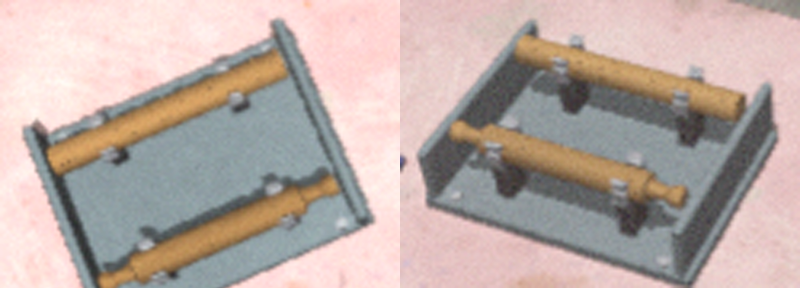

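The near roller has the narrow handles (the lower one in both crops). Its centre is about (0.440, 0.160) with its axis at about 114°. The dowel is 90 mm away at (0.522, 0.198), which matches the given spacing. The tray centre is about (0.554, -0.154) and the tray lines up with world y. Next I work out the move to a point above the pin.

```bash
cat >> h.py <<'E'
from scipy.spatial.transform import Rotation as Ro
def shift(p,yaw):
    s=env.read_state(); R=Ro.from_euler("xyz",s["eef_rot"],degrees=True)
    T=Ro.from_euler("xyz",[180,0,yaw],degrees=True)
    print("t",s["t"],"shift mm",(R.inv().apply(np.array(p)-s["position"])*1000).round(1),"turn",np.degrees((R.inv()*T).as_rotvec()).round(2))
E
python3 -c "
from h import *
shift([.44,.16,.19],114)"
```

```text
t 0.1 shift mm [-388.7 -363.3   40.8] turn [-1.000e-01  3.000e-02  5.209e+01]
```

Emit:
carry_out --motion '[-389, -363, 41, 0, 0, 52, 45, -389, -363, 41, 0, 0, 52, 45, -389, -363, 41, 0, 0, 52, 45, -389, -363, 41, 0, 0, 52, 45, -389, -363, 41, 0, 0, 52, 45, -389, -363, 41, 0, 0, 52, 45, -389, -363, 41, 0, 0, 52, 45, -389, -363, 41, 0, 0, 52, 45, -389, -363, 41, 0, 0, 52, 45, -389, -363, 41, 0, 0, 52, 45, -389, -363, 41, 0, 0, 52, 45, -389, -363, 41, 0, 0, 52, 45, -389, -363, 41, 0, 0, 52, 45, -389, -363, 41, 0, 0, 52, 45, -389, -363, 41, 0, 0, 52, 45, -389, -363, 41, 0, 0, 52, 45, -389, -363, 41, 0, 0, 52, 45, -389, -363, 41, 0, 0, 52, 45]'

```text
t: 1.6
position: [0.4397, 0.1614, 0.1898]
eef_rot: [-179.9, 0.1, 114.2]
force: [-0.7, -0.2, 0.5]
finger_gap: 0.0453
```

```bash
python3 -c "
from h import *
s=env.read_state();print(s['position'],s['eef_rot'],s['finger_gap'],s['t'])
c=snap('wrist','w1.png');print(np.round(ray(c,280,210),3))"
```

```text
[0.43965472 0.16143337 0.18982667] [-1.79922537e+02  5.47511586e-02  1.14213910e+02] 0.045313470729377664 1.6
[[ 0.406  0.237  0.332]
 [ 0.118 -0.293 -0.949]]
```

View pics/w1.png

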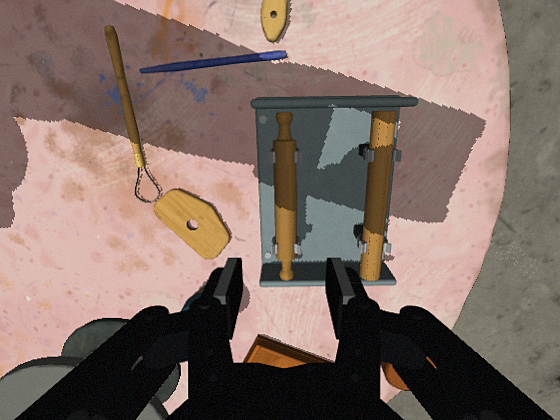

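The wrist view shows the pin with knob tips at (284,112) and (286,280), and the dowel running from (384,110) to (371,280). Casting these onto z = 0.052.

Run:
```python
from h import *
c=load("w1.png");P={}
for n,a,b in[("knob",(284,112),(286,281)),("barrel",(285,142),(286,262)),("dowel",(384,110),(371,280))]:
    A=onz(c,*a,.052);B=onz(c,*b,.052);d=A-B;m=(A+B)/2
    print(n,A.round(4),B.round(4),"mid",m.round(4),"len",np.linalg.norm(d).round(4),"ang",np.degrees(np.arctan2(d[1],d[0])).round(2))
# axis line from colour mask: barrel edges in hue
h=cv2.cvtColor(c["image"],cv2.COLOR_RGB2HSV)
m=cv2.inRange(h,(8,110,40),(25,255,255)); 
for r in range(165,235,15):
    x=np.where(m[r,262:310])[0]+262
    if len(x): print(r,x.min(),x.max(),onz(c,(x.min()+x.max())/2,r,.054).round(4))
```

```text
knob [0.4064 0.2366 0.052 ] [0.48  0.078 0.052] mid [0.4432 0.1573 0.052 ] len 0.1748 ang 114.88
barrel [0.4181 0.2128 0.052 ] [0.4704 0.0992 0.052 ] mid [0.4443 0.156  0.052 ] len 0.125 ang 114.71
dowel [0.488  0.2752 0.052 ] [0.5641 0.117  0.052 ] mid [0.526  0.1961 0.052 ] len 0.1756 ang 115.7
165 274 295 [0.4264 0.1933 0.054 ]
180 275 295 [0.4327 0.1803 0.054 ]
195 275 295 [0.4389 0.1667 0.054 ]
210 275 295 [0.4452 0.1526 0.054 ]
225 275 295 [0.4518 0.138  0.054 ]
```

```bash
python3 -c "
from h import *
shift([.4425,.158,.041],115)"
```

```text
t 1.65 shift mm [ -4.1   1.3 148.9] turn [-0.07  0.06 -0.78]
```

Emit:
carry_out --motion '[-4, 1, 35, 0, 0, -1, 45, -4, 1, 65, 0, 0, -1, 45, -4, 1, 90, 0, 0, -1, 45, -4, 1, 105, 0, 0, -1, 45, -4, 1, 118, 0, 0, -1, 45, -4, 1, 128, 0, 0, -1, 45, -4, 1, 138, 0, 0, -1, 45, -4, 1, 145, 0, 0, -1, 45, -4, 1, 149, 0, 0, -1, 45, -4, 1, 149, 0, 0, -1, 45, -4, 1, 149, 0, 0, -1, 45]'

```text
t: 2.57
position: [0.4425, 0.1581, 0.0412]
eef_rot: [-180.0, 0.1, 115.2]
force: [-0.6, 0.4, 0.7]
finger_gap: 0.0449
```

```bash
python3 -c "
from h import *
c=snap('wrist','w2.png')"
```

```text
(no output)
```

View pics/w2.png

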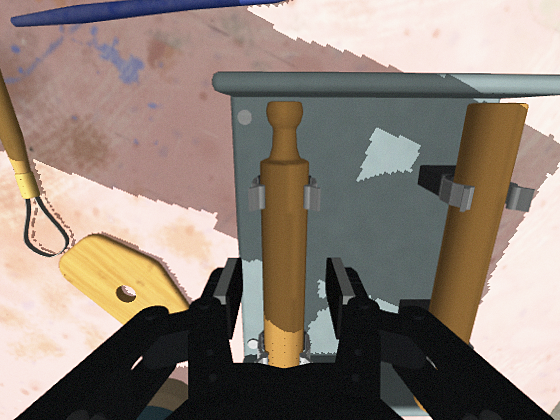

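The pin runs down the middle of the jaws: pin at column 285, pads at 242 and 328. It is clear of both clips. Closing.

Emit:
carry_out --motion '[0, 0, 0, 0, 0, 0, 15, 0, 0, 0, 0, 0, 0, 15, 0, 0, 0, 0, 0, 0, 15, 0, 0, 0, 0, 0, 0, 15, 0, 0, 0, 0, 0, 0, 15, 0, 0, 0, 0, 0, 0, 15, 0, 0, 0, 0, 0, 0, 15, 0, 0, 0, 0, 0, 0, 15]' --newtons 80

```text
t: 3.28
position: [0.4428, 0.1578, 0.0426]
eef_rot: [-180.0, 0.1, 115.2]
force: [-4.6, -2.3, 9.0]
finger_gap: 0.0191
```

The gap is 19 mm where 22 mm is expected, and there is 9 N upward on the tool. The tips are pinching the upper half of the barrel, so I reopen, go 7 mm deeper and close again.

Emit:
carry_out --motion '[0, 0, 0, 0, 0, 0, 40, 0, 0, 0, 0, 0, 0, 40, 0, 0, 0, 0, 0, 0, 40, 0, 0, 4, 0, 0, 0, 40, 0, 0, 8, 0, 0, 0, 40, 0, 0, 8, 0, 0, 0, 40, 0, 0, 8, 0, 0, 0, 15, 0, 0, 8, 0, 0, 0, 15, 0, 0, 8, 0, 0, 0, 15, 0, 0, 8, 0, 0, 0, 15, 0, 0, 8, 0, 0, 0, 15, 0, 0, 8, 0, 0, 0, 15, 0, 0, 8, 0, 0, 0, 15, 0, 0, 8, 0, 0, 0, 15]' --newtons 80

```text
t: 4.45
position: [0.4427, 0.1578, 0.0346]
eef_rot: [-180.0, 0.1, 115.2]
force: [-0.2, -0.8, -0.9]
finger_gap: 0.0193
```

The vertical force is now about zero and the gap is the same, so 19 mm is just what a full-diameter grip reads here. I'll regrasp 3 mm higher, which still holds the barrel but lets it come closer to the tray floor.

Emit:
carry_out --motion '[0, 0, 0, 0, 0, 0, 40, 0, 0, 0, 0, 0, 0, 40, 0, 0, 0, 0, 0, 0, 40, 0, 0, -3.5, 0, 0, 0, 40, 0, 0, -3.5, 0, 0, 0, 40, 0, 0, -3.5, 0, 0, 0, 15, 0, 0, -3.5, 0, 0, 0, 15, 0, 0, -3.5, 0, 0, 0, 15, 0, 0, -3.5, 0, 0, 0, 15, 0, 0, -3.5, 0, 0, 0, 15, 0, 0, -3.5, 0, 0, 0, 15, 0, 0, -3.5, 0, 0, 0, 15, 0, 0, -3.5, 0, 0, 0, 15]' --newtons 80

```text
t: 5.53
position: [0.4427, 0.1577, 0.0386]
eef_rot: [-179.9, 0.1, 115.2]
force: [-2.2, -0.9, 5.9]
finger_gap: 0.0191
```

Emit:
carry_out --motion '[0, 0, -3, 0, 0, 0, 15, 0, 0, -6, 0, 0, 0, 15, 0, 0, -9, 0, 0, 0, 15, 0, 0, -12, 0, 0, 0, 15, 0, 0, -15, 0, 0, 0, 15, 0, 0, -18, 0, 0, 0, 15, 0, 0, -22, 0, 0, 0, 15, 0, 0, -28, 0, 0, 0, 15, 0, 0, -36, 0, 0, 0, 15, 0, 0, -46, 0, 0, 0, 15, 0, 0, -58, 0, 0, 0, 15, 0, 0, -72, 0, 0, 0, 15, 0, 0, -86, 0, 0, 0, 15, 0, 0, -98, 0, 0, 0, 15, 0, 0, -100, 0, 0, 0, 15, 0, 0, -100, 0, 0, 0, 15]'

```text
t: 6.87
position: [0.4438, 0.1581, 0.1403]
eef_rot: [179.9, 0.1, 115.2]
force: [0.2, -0.2, -0.3]
finger_gap: 0.0193
```

Run:
```python
from h import *
s=snap("scene","s2.png");t=snap("wrist","w3.png")
cv2.imwrite("pics/c2.png",cv2.resize(np.hstack([s["image"],t["image"]])[:,:,::-1],(800,300)))
shift([.554,-.154,.139],178)
```

```text
t 6.9667 shift mm [-329.7  -32.1    0. ] turn [-1.200e-01  5.000e-02 -6.277e+01]
```

View pics/c2.png

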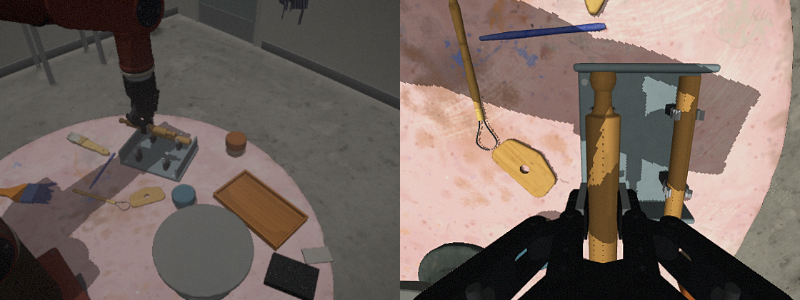

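The pin is out and held, and the dowel is still clipped. One correction: the target yaw has to be 90°, because tool x lies along the pin and the tray's long axis is world y.

```bash
python3 -c "
from h import *
shift([.554,-.154,.17],89.5)"
```

```text
t 6.9667 shift mm [-329.7  -32.1  -31. ] turn [-0.06  0.11 25.73]
```

Emit:
carry_out --motion '[0, 0, -15, 0, 0, 0, 15, -15, -1, -31, 0, 0, 2, 15, -40, -4, -31, 0, 0, 4, 15, -70, -7, -31, 0, 0, 6, 15, -100, -10, -31, 0, 0, 8, 15, -130, -13, -31, 0, 0, 11, 15, -160, -16, -31, 0, 0, 13, 15, -190, -19, -31, 0, 0, 15, 15, -220, -21, -31, 0, 0, 18, 15, -250, -24, -31, 0, 0, 20, 15, -280, -27, -31, 0, 0, 22, 15, -305, -30, -31, 0, 0, 24, 15, -320, -31, -31, 0, 0, 25, 15, -330, -32, -31, 0, 0, 26, 15, -330, -32, -31, 0, 0, 26, 15, -330, -32, -31, 0, 0, 26, 15, -330, -32, -31, 0, 0, 26, 15]'

```text
t: 8.38
position: [0.5537, -0.1529, 0.1696]
eef_rot: [-179.9, 0.1, 89.3]
force: [-0.2, 0.1, -0.2]
finger_gap: 0.0193
```

Run:
```python
from h import *
w=snap("wrist","w4.png");t=snap("scene","s3.png")
cv2.imwrite("pics/c3.png",cv2.resize(np.hstack([w["image"],t["image"]])[:,:,::-1],(800,300)))
```

```text
(no output)
```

View pics/c3.png

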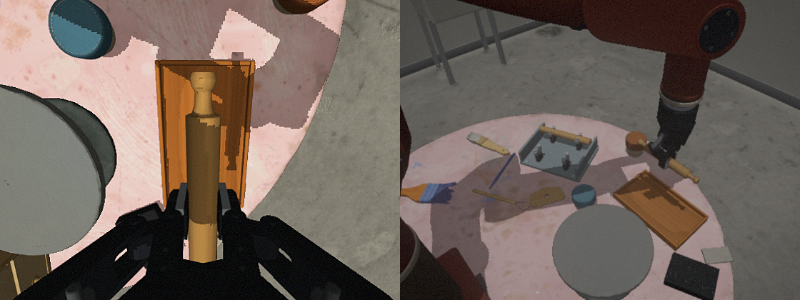

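Run:
```python
from h import *
c=load("w4.png")
for p in[(220,84),(356,84)]: print(onz(c,*p,.02).round(4))
for z in(.173,.183,.193): print(z,onz(c,284,102,z).round(4),onz(c,285,158,z).round(4))
shift([.554,-.154,.03],89.5)
```

```text
[ 0.4968 -0.0453  0.02  ]
[ 0.6213 -0.0469  0.02  ]
0.173 [ 0.5551 -0.0664  0.173 ] [ 0.5552 -0.0911  0.173 ]
0.183 [ 0.5551 -0.0667  0.183 ] [ 0.5552 -0.0896  0.183 ]
0.193 [ 0.5551 -0.067   0.193 ] [ 0.5552 -0.0881  0.193 ]
t 8.4833 shift mm [ -0.9   0.2 140. ] turn [-0.05  0.1  -0.17]
```

The tray's near-end corners give centre x ≈ 0.557-0.559, and the pin is centred in y and square to the tray. Lowering with a 3 mm x correction.

Emit:
carry_out --motion '[0, 3, 20, 0, 0, 0, 15, 0, 3, 45, 0, 0, 0, 15, 0, 3, 70, 0, 0, 0, 15, 0, 3, 95, 0, 0, 0, 15, 0, 3, 115, 0, 0, 0, 15, 0, 3, 130, 0, 0, 0, 15, 0, 3, 140, 0, 0, 0, 15, 0, 3, 147, 0, 0, 0, 15, 0, 3, 152, 0, 0, 0, 15, 0, 3, 156, 0, 0, 0, 15, 0, 3, 158, 0, 0, 0, 15, 0, 3, 158, 0, 0, 0, 15, 0, 3, 158, 0, 0, 0, 15]'

```text
t: 9.57
position: [0.5573, -0.1534, 0.0126]
eef_rot: [180.0, 0.1, 89.3]
force: [-0.4, 0.4, -1.4]
finger_gap: 0.0194
```

Emit:
carry_out --motion '[0, 0, 2, 0, 0, 0, 15, 0, 0, 3, 0, 0, 0, 15, 0, 0, 4, 0, 0, 0, 15, 0, 0, 5, 0, 0, 0, 15, 0, 0, 5, 0, 0, 0, 15, 0, 0, 5, 0, 0, 0, 15]'

```text
t: 10.07
position: [0.5572, -0.1534, 0.0075]
eef_rot: [-180.0, 0.1, 89.3]
force: [0.5, 0.6, -1.4]
finger_gap: 0.0194
```

Emit:
carry_out --motion '[0, 0, 0.7, 0, 0, 0, 15, 0, 0, 1.4, 0, 0, 0, 15, 0, 0, 2, 0, 0, 0, 15, 0, 0, 2, 0, 0, 0, 15]' --newtons 25

```text
t: 10.4
position: [0.5573, -0.1534, 0.0064]
eef_rot: [-180.0, 0.1, 89.3]
force: [-3.4, 2.0, 7.6]
finger_gap: 0.0194
```

There is contact with the floor, about 8 N upward. Releasing slowly.

Emit:
carry_out --motion '[0, 0, 0, 0, 0, 0, 20, 0, 0, 0, 0, 0, 0, 21, 0, 0, 0, 0, 0, 0, 22, 0, 0, 0, 0, 0, 0, 23, 0, 0, 0, 0, 0, 0, 24, 0, 0, 0, 0, 0, 0, 26, 0, 0, 0, 0, 0, 0, 30, 0, 0, 0, 0, 0, 0, 36, 0, 0, 0, 0, 0, 0, 42, 0, 0, 0, 0, 0, 0, 45, 0, 0, 0, 0, 0, 0, 45]'

```text
t: 11.32
position: [0.5573, -0.1534, 0.0064]
eef_rot: [-180.0, 0.1, 89.3]
force: [0.1, 0.3, 0.1]
finger_gap: 0.0452
```

Run:
```python
from h import *
w=snap("wrist","w5.png");t=snap("top","t5.png")
cv2.imwrite("pics/c4.png",cv2.resize(np.hstack([w["image"],t["image"]])[:,:,::-1],(800,300)))
```

```text
(no output)
```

View pics/c4.png

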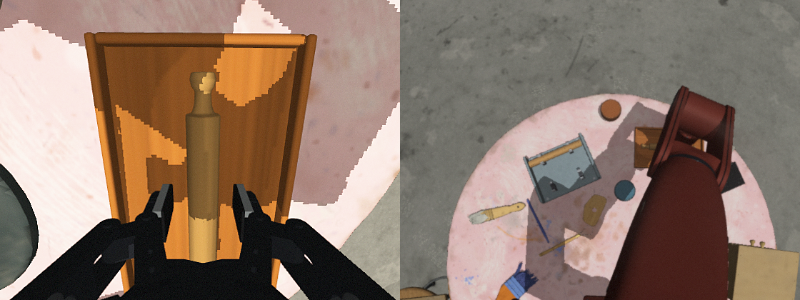

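The pin lies in the tray between the open pads (column 202 in the half-image, pads at 167 and 238). Nothing is touching it. Retreating straight up.

Emit:
carry_out --motion '[0, 0, -10, 0, 0, 0, 45, 0, 0, -25, 0, 0, 0, 45, 0, 0, -50, 0, 0, 0, 45, 0, 0, -80, 0, 0, 0, 45, 0, 0, -110, 0, 0, 0, 45, 0, 0, -140, 0, 0, 0, 45, 0, 0, -165, 0, 0, 0, 45, 0, 0, -180, 0, 0, 0, 45, 0, 0, -180, 0, 0, 0, 45, 0, 0, -180, 0, 0, 0, 45, 0, 0, -180, 0, 0, 0, 45, 0, 0, -180, 0, 0, 0, 45]'

```text
t: 12.42
position: [0.5563, -0.1526, 0.1846]
eef_rot: [-179.8, 0.1, 89.3]
force: [0.8, -0.3, -0.8]
finger_gap: 0.0449
```

Run:
```python
from h import *
w=snap("wrist","w6.png");t=snap("scene","s6.png")
cv2.imwrite("pics/c5.png",cv2.resize(np.hstack([w["image"],t["image"]])[:,:,::-1],(800,300)))
w2=snap("wrist","w7.png");print("moving px",(cv2.absdiff(w["image"],w2["image"]).max(2)>40).sum())
```

```text
moving px 689
```

View pics/c5.png

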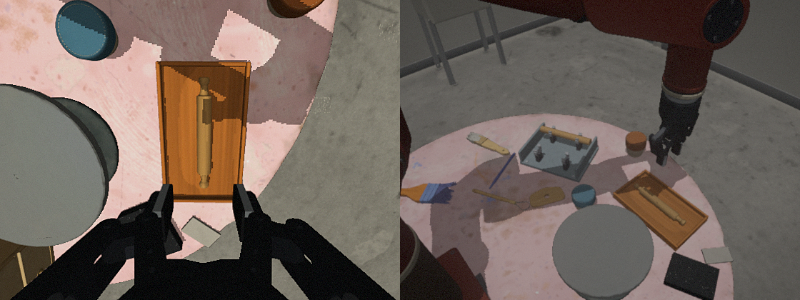

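The pin lies flat in the tray, knobs at about (204,79) and (203,186) in the half-image. The dowel is still clipped. I'll check that the position is right and nothing is rolling before handing in.

Run:
```python
from h import *
c=load("w7.png")
A,B=onz(c,286,109,.017),onz(c,284,262,.017);print(A.round(4),B.round(4),((A+B)/2).round(4),np.linalg.norm(A-B))
ims=[cams.camera("wrist")["image"] for _ in range(4)]
g=[cv2.cvtColor(i[90:250,225:345],cv2.COLOR_RGB2GRAY).astype(np.float32) for i in [c["image"]]+ims]
for x in g[1:]: print(cv2.phaseCorrelate(g[0],x,cv2.createHanningWindow(g[0].shape[::-1],cv2.CV_32F)))
a,b=[load(f)["image"][:,:] for f in("s3.png","s6.png")]
print("dowel region diff",(cv2.absdiff(a[170:255,200:280],b[170:255,200:280]).max(2)>50).sum())
```

```text
[ 0.5595 -0.0675  0.017 ] [ 0.5554 -0.2379  0.017 ] [ 0.5574 -0.1527  0.017 ] 0.1704733118012126
((-0.25527522313011275, -0.20047841585873982), 0.9241644660631816)
((-0.4699500313538465, -0.25990629082322414), 0.8341024674971899)
((-0.5547922676158308, -0.19411500363199252), 0.6341164320707321)
((-0.5567650149753192, -0.2767447250462425), 0.6178819053371747)
dowel region diff 2
```

```bash
python3 -c "
from workcell import job; print(job.sign_off())"
```

```text
the job is handed in; nothing more can be done
None
```

The handled pin is lying in the tray, the plain roller is still in its clips, and the job is handed in after about 13 s of the 42 s allowed. The sign-off gave no verdict.

**What I did:** I found the pin, the one nearer the robot, and pulled it straight up out of its clips. I carried it over the tray and lowered it until about 8 N of floor contact. Then I opened the fingers slowly and backed straight up.

**Last checks:**
- **Pin position:** its ends measure 170.5 mm apart at floor-lying height (170 mm given), so it is lying flat. Its centre is at about (0.557, -0.153), within a few mm of the tray centre.
- **Pin motion:** the last pictures showed a drift of about half a pixel that died away. I put it down to the arm settling.
- **Plain roller:** its part of the scene view was the same before and after placing the pin; it was not measured against the start of the run.
- **Robot:** clear of everything, about 180 mm above the table with the fingers open.

**Readings that disagreed:**
- **Finger gap:** it read 19 mm on the 22 mm barrel in every grasp. I regrasped twice, and the third grasp held firmly throughout.
- **Floor contact:** I could not tell whether the fingertips or the pin touched first. The pin may have dropped a few mm at release.

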